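# Find the dry desiccant cartridge by its weight and lock it into the dry case

## Task

One of the three orange desiccant cartridges on the bench has been dried and the other two are spent and heavy with water; they look the same, so tell them apart by their weight. Set the dry one, the lightest, upright into the cartridge bay of the dry case without dropping or forcing it, then shut the lid fully, and then turn the orange turnbutton square across the lid's edge to its stop. Leave the two spent cartridges standing on the bench about where they were, and leave the flush cutters, glue stick and bracket alone.

Things in the scene. Friction and masses are not known exactly. Their poses are not given: they have to be found in the camera images.
- cartridge_a: one of three desiccant cartridges alike to the eye: closed orange box 70 x 70 x 60 mm high with dark vent slots; on top, in the middle, a grip tab 40 mm long (its x), 12 mm thick (its y), 25 mm high. Origin: centre of underside, z up. Any one may be the dry one, 0.22 to 0.23 kg; a spent one weighs 0.33 to 0.36 kg. Stands on the bench at the start
- cartridge_b: one of three desiccant cartridges alike to the eye: closed orange box 70 x 70 x 60 mm high with dark vent slots; on top, in the middle, a grip tab 40 mm long (its x), 12 mm thick (its y), 25 mm high. Origin: centre of underside, z up. Any one may be the dry one, 0.22 to 0.23 kg; a spent one weighs 0.33 to 0.36 kg. Stands on the bench at the start
- cartridge_c: one of three desiccant cartridges alike to the eye: closed orange box 70 x 70 x 60 mm high with dark vent slots; on top, in the middle, a grip tab 40 mm long (its x), 12 mm thick (its y), 25 mm high. Origin: centre of underside, z up. Any one may be the dry one, 0.22 to 0.23 kg; a spent one weighs 0.33 to 0.36 kg. Stands on the bench at the start
- drycase: open dry case, fixed to the bench: grey box 220 mm (x) by 300 mm (y), 105 mm high, walls 4 mm, floor 5 mm. Origin: centre of its underside; x points away from the robot to the hinge side, y to the robot's left. A filament spool (200 mm across, top 71 mm above the underside) lies in it; the cartridge bay is its near right corner
- bay (a point): centre of the bay's floor, 5 mm above the case's underside; axes as the case's. White-floored square bay, 78 x 78 mm inside: the case's own walls (100 mm above this floor) on its near and right sides, white 39 mm partitions on the other two. A cartridge fits with 4 mm to spare all round, tab along x or y, and stays below the shut lid
- lid_hinge (a point): middle of the lid's hinge line, at the far top edge of the case, 105 mm above its underside; the hinge line runs along the case's y; axes as the case's
- lid_edge (a point): middle of the lid's free edge on its outer face, 220 mm from the hinge. Lid: clear panel in a black frame, 220 x 300 x 6 mm, outer face up when shut. Moves with the lid: x lies in the lid towards the hinge, z is the outer face's outward normal
- lid (a joint): opening angle of the lid, rad: 0 shut on the case, 1.1 to 1.3 (standing open) at the start. A stiff friction hinge (about 0.3 N m) keeps it wherever it is left: pushing the free edge down takes 1 to 6 N
- pivot (a point): pivot of the turnbutton, outside the middle of the case's near wall, 113 mm above the case's underside, at the underside of the wing; axes as the case's
- turnbutton (a joint): angle of the orange turnbutton, rad, clockwise from above: 0 wing along the case's y (open; 0 to 0.35 at the start), 1.57 along its x, square over the lid's near edge (locked, at its stop). Wing 46 mm long from the pivot, 14 wide, 6 thick, with an upright fin 8 mm thick, 12 to 46 mm from the pivot, top 23 mm above point pivot. 2 mm above the shut lid. Stays put; 1.5 N at the tip turns it
- nippers: bystander: flush cutters with blue handles, 130 mm long, 60 mm wide, 12 mm high, lying flat; origin near the joint, jaws along its x
- gluestick: bystander: glue stick, blue with white cap, 27 mm in diameter, 90 mm high, standing; origin at the centre of its underside
- bracket: bystander: small grey printed angle bracket, 50 x 30 mm and 40 mm high; origin at the centre of its underside

How it is judged:
On the way, in this order (a step that is already met when the one before it is completed fails the run):
1. the dry cartridge stands released in the bay ((((horizontal distance between cartridge_a and bay below 0.01 m and z of cartridge_a in the frame of bay below 0.004 m and angle between cartridge_a's own z axis and vertical below 0.06 rad) and contact force between cartridge_a and drycase between 1.6 and 2.8 N and contact force between the fingers and cartridge_a below 0.1 N) or ((horizontal distance between cartridge_b and bay below 0.01 m and z of cartridge_b in the frame of bay below 0.004 m and angle between cartridge_b's own z axis and vertical below 0.06 rad) and contact force between cartridge_b and drycase between 1.6 and 2.8 N and contact force between the fingers and cartridge_b below 0.1 N) or ((horizontal distance between cartridge_c and bay below 0.01 m and z of cartridge_c in the frame of bay below 0.004 m and angle between cartridge_c's own z axis and vertical below 0.06 rad) and contact force between cartridge_c and drycase between 1.6 and 2.8 N and contact force between the fingers and cartridge_c below 0.1 N))), for 0.3 s.
2. the lid is shut (value of joint lid below 0.05 rad), for 0.2 s.
3. the turnbutton is turned across the lid's edge (value of joint lid below 0.05 rad and value of joint turnbutton above 1.4 rad), for 0.2 s.
At the end, for the whole second after the job is handed in: The dry (lightest) cartridge rests released in the bay, upright within 0.06 rad, within 10 mm of its centre; both spent ones stand upright on the bench within 100 mm of where they began; the lid is shut (under 0.05 rad), the turnbutton past 1.4 rad (all of step 3 and ((((horizontal distance between cartridge_a and bay below 0.01 m and z of cartridge_a in the frame of bay below 0.004 m and angle between cartridge_a's own z axis and vertical below 0.06 rad) and contact force between cartridge_a and drycase between 1.6 and 2.8 N and contact force between the fingers and cartridge_a below 0.1 N) and (height (world z) of cartridge_b between -0.004 and 0.004 m and angle between cartridge_b's own z axis and vertical below 0.06 rad and distance of cartridge_b from where it was at the start of the episode below 0.1 m) and (height (world z) of cartridge_c between -0.004 and 0.004 m and angle between cartridge_c's own z axis and vertical below 0.06 rad and distance of cartridge_c from where it was at the start of the episode below 0.1 m)) or (((horizontal distance between cartridge_b and bay below 0.01 m and z of cartridge_b in the frame of bay below 0.004 m and angle between cartridge_b's own z axis and vertical below 0.06 rad) and contact force between cartridge_b and drycase between 1.6 and 2.8 N and contact force between the fingers and cartridge_b below 0.1 N) and (height (world z) of cartridge_a between -0.004 and 0.004 m and angle between cartridge_a's own z axis and vertical below 0.06 rad and distance of cartridge_a from where it was at the start of the episode below 0.1 m) and (height (world z) of cartridge_c between -0.004 and 0.004 m and angle between cartridge_c's own z axis and vertical below 0.06 rad and distance of cartridge_c from where it was at the start of the episode below 0.1 m)) or (((horizontal distance between cartridge_c and bay below 0.01 m and z of cartridge_c in the frame of bay below 0.004 m and angle between cartridge_c's own z axis and vertical below 0.06 rad) and contact force between cartridge_c and drycase between 1.6 and 2.8 N and contact force between the fingers and cartridge_c below 0.1 N) and (height (world z) of cartridge_a between -0.004 and 0.004 m and angle between cartridge_a's own z axis and vertical below 0.06 rad and distance of cartridge_a from where it was at the start of the episode below 0.1 m) and (height (world z) of cartridge_b between -0.004 and 0.004 m and angle between cartridge_b's own z axis and vertical below 0.06 rad and distance of cartridge_b from where it was at the start of the episode below 0.1 m))) and linear speed of each of cartridge_a, cartridge_b, cartridge_c below 0.02 m/s); the robot touches nothing.
It fails at once if the flush cutters was moved more than 30 mm (distance of nippers from where it was at the start of the episode above 0.03 m).
It fails at once if the glue stick was moved more than 30 mm (distance of gluestick from where it was at the start of the episode above 0.03 m).
It fails at once if the printed bracket was moved more than 30 mm (distance of bracket from where it was at the start of the episode above 0.03 m).
It fails at once if a cartridge was forced against it (over 60 N) (contact force between any of cartridge_a, cartridge_b, cartridge_c and drycase above 60 N).
It fails at once if a cartridge was dropped into the bay (fell in faster than 0.6 m/s) ((horizontal distance between cartridge_a and bay below 0.02 m and z of cartridge_a in the frame of bay below 0.05 m and linear speed of cartridge_a above 0.6 m/s) or (horizontal distance between cartridge_b and bay below 0.02 m and z of cartridge_b in the frame of bay below 0.05 m and linear speed of cartridge_b above 0.6 m/s) or (horizontal distance between cartridge_c and bay below 0.02 m and z of cartridge_c in the frame of bay below 0.05 m and linear speed of cartridge_c above 0.6 m/s)).
It also fails if it takes over 72 s, if anything falls off the work surface, if the arm or the gripper's body presses on something with over 40 N, if the wrist force passes 120 N, or if a joint passes its speed limit or range.

## Robot

A 7-joint arm with a two-finger parallel gripper is mounted at the origin on the work surface. World frame = base frame: x ahead of the robot, y to its left, z up, the work surface at z = 0. Lengths are in m, angles in rad, forces in N, time in s.
With the tool pointing down it reaches from about 0.4 to 0.85 m from the base axis. Payload 10.4 kg.
Tool frame: the origin (TCP) lies at the very end of the fingers, on their centre line; the grasp point (between the pads) lies 19 mm behind it; z points along the fingers, y is the direction in which the jaws open and shut (so a half turn about z gives the same grasp; the last joint's range is limited). The gripper opens to 85 mm and grips with 20 to 120 N. Pads are 22 mm wide; open, the fingers measure 114 mm over their backs; the gripper's body (76 mm by 85 mm) begins 54 mm behind the grasp point. The pads swing forward as they close: fully open they stand 13 mm farther back than shut.
Start: joints at [1.135, 0.332, -0.065, 1.46, 0.022, 1.35, -0.088], TCP at [0.251, -0.573, 0.231] pointing down, gripper open.
Joint ranges: [-2.6, 2.6], [-0.5, 2.12], [-1.47, 1.34], [0.16, 2.42], [-1.27, 4.41], [0.06, 2.06], [-2.6, 2.6]. Speed limits (rad/s): [2.22, 2.22, 2.79, 2.79, 3.14, 3.14, 3.14].

## Interface

Orientations are given as a unit quaternion [x, y, z, w].
In Python, from workcell import manip, camera, get_calibration gives the robot as it stands. The module is installed in compiled form; this text tells all that it offers.
- The arm moves only by the shell command python3 -m handwheel 'ROWS' [FORCE]. ROWS is a JSON object of lists of equal length, an entry for each row: "delta_pos": the shift along the world's x, y, z in m, a list of three; "rot": the turn, a rotation vector about the world's x, y, z in degrees, a list of three; "hand": the opening, from 0 (shut) to 1 (fully open). A call has 1 to 12 rows; each row is the pose to reach, as a shift and turn from the pose commanded when the call began; what a row does not reach only later rows make up. A row lasts 1/10 s, in which the tool goes at most 50 mm and 8.59 degrees, less where a joint would pass 70% of its speed; a pose out of reach is approached as far as the arm can. A call with a gripper value outside its range is refused whole. The fingers move at their own pace and stop on an object; FORCE is the grip in N (left out, the last holds). Time passes only in rows, so rows that repeat a pose let the fingers close. It gives the time, the measured TCP pose, the force and the opening at its end, in the units of the state.
- manip.get_obs(): the state, without advancing time (a new reading comes with each control period).
- camera(name): name is "scene" or "top" or "wrist"; returns (picture, depth): 384x512x3 uint8, red, green, blue; 384x512 float32, m along the optical axis (not along the pixel's ray), 0 where there is no reading.
- get_calibration(name): a dict with "camera_matrix" (3x3 intrinsics, pixels), "eye" and "rotation" of the camera in the world. Camera axes: x right, y down, z forward; pixel columns grow to the right and rows downward; lengths in m; the calibration is good to about 2 mm. A picture is of the moment at which its call begins: read the wrist's pose just before it. get_calibration takes no time and is no camera call; for the wrist camera it gives the pose at the moment of the call.
- manip.hand_in(): hands the job in, once; it reports no verdict.
The state is a dict: "clock": time; "joint_pos": joint angles; "joint_velocities": joint speeds; "tau": joint torques, N m; "position": TCP position; "ee_rot": TCP orientation; "ft_force": force on the tool from outside, world axes, zero at the start; "torque": the same for the moment, N m; "grip_width": opening from 0.0 (shut) to 1.0 (fully open).
Only numpy, scipy, OpenCV 4.12 (cv2) and the standard library are available. Lean on these libraries where they do the work, as an engineer would, in place of code of your own. Each camera call takes 0.05 s, during which the arm holds its last target.

## Working session

There is one attempt and no reset: what is moved stays moved. The work goes in short steps, Python scripts to look and compute and a shell command to move; the robot and the scene stay as the last step left them, time stands still between calls to the robot, and variables do not carry over. Pictures are saved under pics/ and viewed, and the job is handed in when it is done.

```bash
ls; mkdir -p pics
python3 - <<'E'
from workcell import manip, camera, get_calibration
import cv2, numpy as np
o=manip.get_obs(); print(o)
for n in ("scene","top"):
    p,d=camera(n); cv2.imwrite(f"pics/{n}0.png",cv2.cvtColor(p,cv2.COLOR_RGB2BGR)); np.save(f"pics/{n}0.npy",d)
    c=get_calibration(n); print(n,{k:np.round(v,4).tolist() for k,v in c.items()})
E
```

```text
pics
{'clock': 0.0, 'joint_pos': array([ 1.13540719,  0.33287532, -0.06472209,  1.46092762,  0.0215941 ,
        1.34989852, -0.08853199]), 'joint_velocities': array([-0.00014922,  0.00067345, -0.001271  , -0.00052359, -0.00040853,
        0.00102235, -0.00038549]), 'tau': array([-1.95750495e-04, -6.25419259e+01,  4.92670492e-02, -3.91607237e+01,
        1.62912242e-02,  9.58540913e-03, -1.09939151e-04]), 'position': array([ 0.25058942, -0.57216041,  0.23052037]), 'ee_rot': array([ 9.78775051e-01,  2.04936333e-01, -1.70271786e-04, -6.85906044e-04]), 'ft_force': array([-0.05980932, -0.8306648 ,  0.06091286]), 'torque': array([ 0.00207001, -0.01279737, -0.00233859]), 'grip_width': 0.9966133668514708}
scene {'camera_matrix': [[403.6419, 0.0, 253.1321], [0.0, 403.6419, 189.5504], [0.0, 0.0, 1.0]], 'eye': [0.9201, 0.4184, 0.8494], 'rotation': [0.3689, 0.8739, -0.2942, -0.1169]}
top {'camera_matrix': [[489.1431, 0.0, 254.9122], [0.0, 489.1431, 189.9401], [0.0, 0.0, 1.0]], 'eye': [0.4148, 0.0298, 1.2127], 'rotation': [0.7124, -0.7007, 0.0308, -0.0229]}
```

View pics/scene0.png

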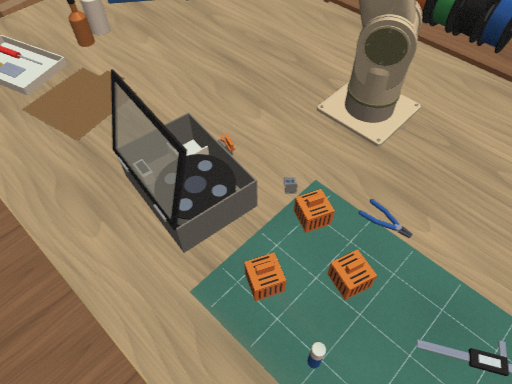

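View pics/top0.png

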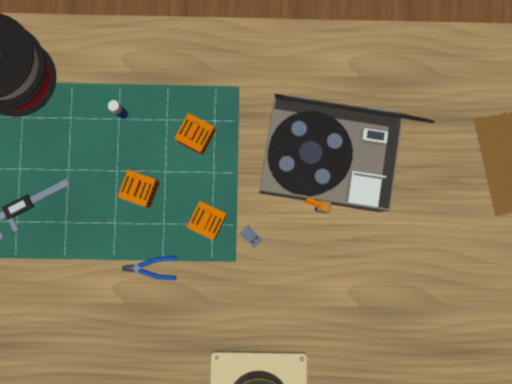

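The scene view shows the three orange cartridges on the mat at about (313,210), (265,277) and (352,273), and the open case at about (185,180). In the top view, image up is +x and image right is −y. There the cartridges are at (195,133), (138,188) and (207,220), the bay's white floor is at (366,189), and the turnbutton is at (318,205). Next I'll turn these into world positions.

```bash
cat > h.py <<'E'
import numpy as np, cv2
from scipy.spatial.transform import Rotation as R
from workcell import manip, camera, get_calibration
def cloud(d,c):
    K=c["camera_matrix"]; v,u=np.indices(d.shape)
    P=np.stack([(u-K[0,2])*d/K[0,0],(v-K[1,2])*d/K[1,1],d],-1)
    r=np.asarray(c["rotation"]); M=R.from_quat(r).as_matrix() if r.size==4 else r
    return P@M.T+np.asarray(c["eye"])
def shot(n,tag):
    c=get_calibration(n); p,d=camera(n)
    cv2.imwrite(f"pics/{tag}.png",cv2.cvtColor(p,cv2.COLOR_RGB2BGR))
    return p,d,cloud(d,c),c
E
python3 - <<'E'
from h import *
for n in("top","scene"):
    p=cv2.imread(f"pics/{n}0.png")[...,::-1]; d=np.load(f"pics/{n}0.npy"); c=get_calibration(n); W=cloud(d,c)
    print(n,"bench z",np.round(np.median(W[...,2][(d>0)&(abs(W[...,2])<.03)]),4))
    hsv=cv2.cvtColor(np.ascontiguousarray(p),cv2.COLOR_RGB2HSV)
    m=((hsv[...,0]<18)&(hsv[...,1]>190)&(hsv[...,2]>100)&(d>0)).astype(np.uint8)
    m=cv2.morphologyEx(m,cv2.MORPH_CLOSE,np.ones((5,5)))
    k,l,s,ce=cv2.connectedComponentsWithStats(m)
    for i in range(1,k):
        if s[i,4]<40: continue
        q=W[(l==i)&(d>0)]
        body=q[(q[:,2]>.052)&(q[:,2]<.066)]; tab=q[(q[:,2]>.077)&(q[:,2]<.095)]
        print(s[i],np.round(ce[i]),"n",len(q),"z",np.round(np.percentile(q[:,2],[5,50,95]),3))
        for nm,b in(("body",body),("tab",tab)):
            if len(b)>8:
                rr=cv2.minAreaRect((b[:,:2]*1000).astype(np.float32)); print("  ",nm,len(b),np.round(b.mean(0),4),np.round(rr[0],1),np.round(rr[1],1),round(rr[2],1))
E
```

```text
top bench z 0.0013
[175 114  39  40 872] [194. 133.] n 867 z [0.049 0.061 0.086]
   body 695 [0.6364 0.1646 0.0607] [638.4 165. ] [68.7 69.5] 63.7
   tab 97 [0.6389 0.1656 0.0853] [639.3 165.9] [12.1 39.8] 63.0
[118 170  38  37 870] [137. 188.] n 865 z [0.056 0.061 0.086]
   body 724 [0.5022 0.2959 0.0607] [503.2 297.6] [69.1 68.6] 71.4
   tab 105 [0.5039 0.2978 0.0849] [504.1 298.2] [12.8 39.7] 69.3
[305 198  25  14 158] [318. 204.] n 158 z [0.116 0.122 0.139]
[188 202  38  38 861] [206. 220.] n 856 z [0.057 0.061 0.086]
   body 725 [0.4301 0.1306 0.0607] [430.1 131.5] [68.5 68.3] 65.5
   tab 97 [0.4313 0.1316 0.0855] [431.  132.1] [12.1 39.1] 65.9
scene bench z -0.0003
[ 0 47 19 11 89] [ 9. 52.] n 89 z [0.014 0.022 0.027]
[222 136  12  15  72] [228. 142.] n 72 z [0.117 0.122 0.137]
[302 194  32  38 538] [316. 214.] n 537 z [0.009 0.052 0.084]
   body 135 [0.4496 0.1462 0.0585] [435.9 135.3] [58.5 66.8] 64.1
   tab 87 [0.4338 0.1306 0.083 ] [432.5 130.4] [14.4 39.4] 62.9
[246 254  39  47 629] [266. 275.] n 626 z [0.024 0.059 0.085]
   body 372 [0.6419 0.1703 0.0591] [642.6 165.6] [66.2 67. ] 64.1
   tab 117 [0.6404 0.1655 0.0835] [640.1 164.1] [13.  39.5] 65.3
[328 257  47  42 724] [350. 278.] n 723 z [0.013 0.051 0.084]
   body 236 [0.521  0.3037 0.0586] [507.1 297.3] [68.  67.9] 70.2
   tab 83 [0.5083 0.298  0.0831] [506.1 297.1] [10.6 39.1] 70.5
```

Run:
```python
from h import *
p=cv2.imread("pics/top0.png")[...,::-1]; d=np.load("pics/top0.npy"); W=cloud(d,get_calibration("top"))
reg=(d>0)&(W[...,1]<0.05)&(W[...,1]>-.4)&(W[...,0]>.35)&(W[...,0]<.85)
q=W[reg&(abs(W[...,2]-.105)<.005)]
rr=cv2.minAreaRect((q[:,:2]*1000).astype(np.float32)); print("walltop",len(q),rr)
print(np.round(cv2.boxPoints(rr),1))
# near wall line
v,u=np.where(reg&(abs(W[...,2]-.105)<.006))
img=p.copy(); img[v,u]=[255,0,255]
vis=cv2.resize(img[80:230,250:450][...,::-1],None,fx=4,fy=4,interpolation=cv2.INTER_NEAREST); cv2.imwrite("pics/wt.png",vis)
# white bay floor
wh=reg&(p.min(-1)>190); 
for lo,hi in((-.005,.02),(.03,.06)):
    q=W[wh&(W[...,2]>lo)&(W[...,2]<hi)]
    if len(q)>5: print("white",lo,len(q),cv2.minAreaRect((q[:,:2]*1000).astype(np.float32)),np.median(q[:,2]))
# lid
q=W[reg&(W[...,2]>.15)]; print("lid",len(q),q[:,2].max()); 
c,_=q.mean(0),0
print(np.round(q[np.argsort(-q[:,2])[:300:30]],3))
# button
hsv=cv2.cvtColor(np.ascontiguousarray(p),cv2.COLOR_RGB2HSV)
m=(hsv[...,0]<18)&(hsv[...,1]>190)&(hsv[...,2]>100)&reg&(W[...,2]>.1)
q=W[m]; print("btn",len(q),cv2.minAreaRect((q[:,:2]*1000).astype(np.float32)))
f=q[q[:,2]>.13];print("fin",len(f),cv2.minAreaRect((f[:,:2]*1000).astype(np.float32)),np.round(f.mean(0),4))
```

```text
walltop 728 ((580.4929809570312, -154.03387451171875), (300.670166015625, 254.8417205810547), 82.07868194580078)
[[ 433.6 -285.4]
 [ 686.  -320.5]
 [ 727.4  -22.7]
 [ 475.    12.4]]
white -0.005 737 ((510.3373107910156, -255.28765869140625), (70.51056671142578, 66.73908996582031), 81.98507690429688) 0.006437717060060688
white 0.03 57 ((566.0286254882812, -249.92431640625), (54.51359176635742, 186.4140625), 74.5968017578125) 0.04581916791159224
lid 673 0.3225765696667786
[[ 0.632 -0.211  0.323]
 [ 0.632 -0.208  0.32 ]
 [ 0.657 -0.042  0.319]
 [ 0.653 -0.076  0.319]
 [ 0.619 -0.303  0.319]
 [ 0.627 -0.227  0.318]
 [ 0.626 -0.257  0.318]
 [ 0.651 -0.067  0.318]
 [ 0.651 -0.087  0.318]
 [ 0.651 -0.059  0.317]]
btn 130 ((470.7900390625, -121.49726867675781), (55.59666061401367, 18.399803161621094), 66.58672332763672)
fin 52 ((474.5705871582031, -110.57324981689453), (32.82622146606445, 7.748714923858643), 71.30426788330078) [ 0.4742 -0.1106  0.137 ]
```

View pics/wt.png

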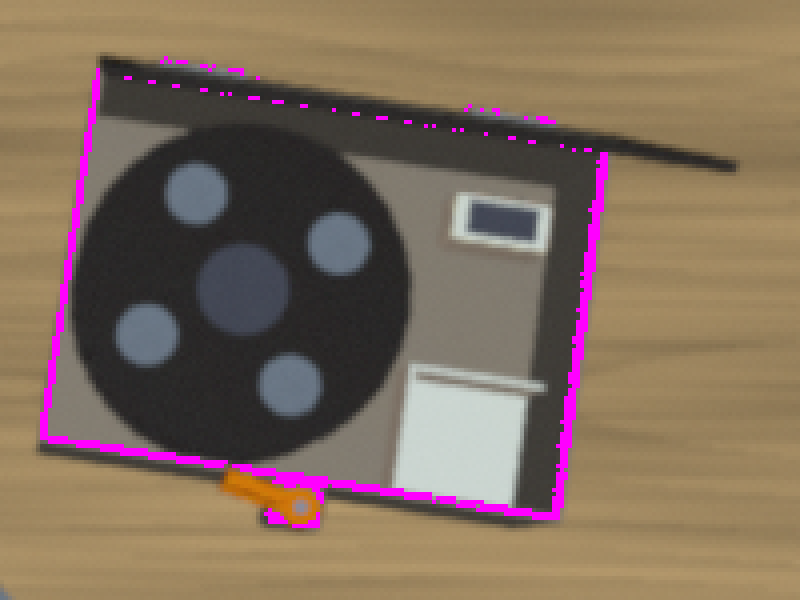

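Run:
```python
from h import *
from scipy.optimize import least_squares
for n in("top",):
    p=cv2.imread(f"pics/{n}0.png")[...,::-1]; d=np.load(f"pics/{n}0.npy"); W=cloud(d,get_calibration(n))
    reg=(d>0)&(W[...,1]<0.05)&(W[...,1]>-.4)&(W[...,0]>.35)&(W[...,0]<.85)&(abs(W[...,2]-.105)<.004)
    q=W[reg]
    def loc(P,t):
        c,s=np.cos(t[2]),np.sin(t[2]); r=P[:,:2]-t[:2]; return np.c_[c*r[:,0]+s*r[:,1],-s*r[:,0]+c*r[:,1]]
    t=np.array([.58-.0,-.154,np.radians(-8)]); t[:2]=[.564,-.152]
    for it in range(6):
        l=loc(q,t); near=(abs(l[:,0]+.108)<.008)&(abs(abs(l[:,1])-.08)<.06); rt=(abs(l[:,1]+.148)<.008)&(abs(l[:,0])<.1); lf=(abs(l[:,1]-.148)<.008)&(abs(l[:,0])<.1)
        f=lambda t:np.r_[loc(q[near],t)[:,0]+.108,loc(q[rt],t)[:,1]+.148,loc(q[lf],t)[:,1]-.148]
        t=least_squares(f,t,loss="soft_l1",f_scale=.002).x
    print(n,near.sum(),rt.sum(),lf.sum(),"case",np.round(t[:2],4),np.degrees(t[2]),"rms",np.sqrt(np.mean(f(t)**2)))
    c,s=np.cos(t[2]),np.sin(t[2]); M=np.array([[c,-s],[s,c]])
    print("bay",t[:2]+M@[-.067,-.107],"edgeshut",t[:2]+M@[-.11,0], "hinge",t[:2]+M@[.11,0])
    hsv=cv2.cvtColor(np.ascontiguousarray(p),cv2.COLOR_RGB2HSV)
    m=(hsv[...,0]<18)&(hsv[...,1]>190)&(d>0)&(W[...,2]>.1)&(W[...,1]<0)
    l=loc(W[m],t); print("btn local",np.round(l.min(0),4),np.round(l.max(0),4))
    f=W[m&(W[...,2]>.13)]; l=loc(f,t); print("fin local ctr",l.mean(0), cv2.minAreaRect((l*1000).astype(np.float32)))
    L=W[(d>0)&(W[...,2]>.12)&(W[...,0]>.56)&(W[...,0]<.85)&(W[...,1]<.02)&(W[...,1]>-.45)]; l=np.c_[loc(L,t),L[:,2]]; print("lid local",np.round(np.percentile(l,[1,50,99],axis=0),3))
    # lid angle: from hinge (0.11,z.105)
    a=np.arctan2(l[:,2]-.105,.11-l[:,0]); rr=np.hypot(l[:,2]-.105,.11-l[:,0]); k=rr>.15; print("lid ang",np.median(a[k]), np.percentile(rr,98))
    for nm,(u,v) in dict(glue=(115,106),brk=(251,236),nip=(150,267)).items(): print(nm,np.round(W[v,u],3))
```

```text
top 0 0 0 case [-1.592   0.1502] -7.9565496273235 rms nan
bay [-1.6731849   0.05352874] edgeshut [-1.70095979  0.16545083] hinge [-1.48307766  0.13499797]
btn local [ 2.0663 -0.0112] [2.0877 0.0442]
fin local ctr [2.08241533 0.0277198 ] ((2082.794921875, 27.774612426757812), (32.826229095458984, 7.7486653327941895), 79.2613754272461)
lid local [[ 2.249e+00 -1.460e-01  1.220e-01]
 [ 2.253e+00 -1.000e-03  3.160e-01]
 [ 2.313e+00  1.470e-01  3.210e-01]]
lid ang 3.043228914879929 2.2030674690004894
glue [0.691 0.347 0.088]
brk [0.393 0.025 0.019]
nip [0.314 0.271 0.001]
  return _methods._mean(a, axis=axis, dtype=dtype,
  ret = ret.dtype.type(ret / rcount)
```

Run:
```python
from h import *
from scipy.optimize import least_squares
n="top"
p=cv2.imread(f"pics/{n}0.png")[...,::-1]; d=np.load(f"pics/{n}0.npy"); W=cloud(d,get_calibration(n))
reg=(d>0)&(W[...,1]<0.05)&(W[...,1]>-.4)&(W[...,0]>.35)&(W[...,0]<.85)&(abs(W[...,2]-.105)<.004)
q=W[reg]
def loc(P,t):
    c,s=np.cos(t[2]),np.sin(t[2]); r=P[:,:2]-t[:2]; return np.c_[c*r[:,0]+s*r[:,1],-s*r[:,0]+c*r[:,1]]
t=np.array([.58,-.154,np.radians(-8)])
l=loc(q,t); k=abs(l[:,1])<.14; k&=(abs(l[:,1])>.04); h,e=np.histogram(l[k,0],bins=np.arange(-.14,.14,.004)); print([(round(a,3),b) for a,b in zip(e,h) if b>4])
xn=e[h.argmax()]+.002; c,s=np.cos(t[2]),np.sin(t[2]); t[:2]+=np.array([c,s])*(xn+.108)
for it in range(6):
    l=loc(q,t); near=(abs(l[:,0]+.108)<.008)&(abs(abs(l[:,1])-.09)<.05); rt=(abs(l[:,1]+.148)<.008)&(abs(l[:,0])<.1); lf=(abs(l[:,1]-.148)<.008)&(abs(l[:,0])<.1)
    f=lambda t:np.r_[loc(q[near],t)[:,0]+.108,loc(q[rt],t)[:,1]+.148,loc(q[lf],t)[:,1]-.148]
    t=least_squares(f,t,loss="soft_l1",f_scale=.002).x
print(n,near.sum(),rt.sum(),lf.sum(),"case",np.round(t[:2],4),np.degrees(t[2]),"rms",np.sqrt(np.mean(f(t)**2)))
np.save("case.npy",t)
c,s=np.cos(t[2]),np.sin(t[2]); M=np.array([[c,-s],[s,c]])
print("bay",t[:2]+M@[-.067,-.107],"edgeshut",t[:2]+M@[-.11,0], "hinge",t[:2]+M@[.11,0])
wh=(d>0)&(p.min(-1)>190)&(W[...,2]<.02)&(W[...,1]<-.2)&(W[...,0]<.6); l=loc(W[wh],t); print("bay floor local",np.round(np.percentile(l,[1,99],axis=0),4))
hsv=cv2.cvtColor(np.ascontiguousarray(p),cv2.COLOR_RGB2HSV)
m=(hsv[...,0]<18)&(hsv[...,1]>190)&(d>0)&(W[...,2]>.1)&(W[...,1]<0)
f=W[m&(W[...,2]>.13)]; l=loc(f,t); print("fin local ctr",l.mean(0), cv2.minAreaRect((l*1000).astype(np.float32)))
L=W[(d>0)&(W[...,2]>.15)&(W[...,0]>.56)&(W[...,0]<.85)&(W[...,1]<.02)&(W[...,1]>-.45)]; l=np.c_[loc(L,t),L[:,2]]; print("lid local",np.round(np.percentile(l,[1,50,99],axis=0),3))
```

```text
[(np.float64(-0.104), np.int64(54)), (np.float64(-0.1), np.int64(104)), (np.float64(0.112), np.int64(15)), (np.float64(0.124), np.int64(12))]
top 158 183 145 case [ 0.5887 -0.1546] -7.990093707066471 rms 0.0013252181605722497
bay [ 0.50746593 -0.25123977] edgeshut [ 0.47975657 -0.13930143] hinge [ 0.69762084 -0.16988184]
bay floor local [[-0.0958 -0.1445]
 [-0.0311 -0.0767]]
fin local ctr [-0.11950864  0.02767343] ((-119.12895202636719, 27.728424072265625), (32.82621765136719, 7.7487359046936035), 79.29436492919922)
lid local [[ 0.047 -0.146  0.157]
 [ 0.051 -0.001  0.317]
 [ 0.1    0.147  0.321]]
```

```bash
python3 -m handwheel '{"delta_pos":[[0.15,0.3,0.0],[0.15,0.3,0.0],[0.15,0.3,0.0],[0.15,0.3,0.0],[0.15,0.3,0.0],[0.15,0.3,0.0],[0.18,0.703,0.0],[0.18,0.703,0.0],[0.18,0.703,0.0],[0.18,0.703,0.0],[0.18,0.703,0.0],[0.18,0.703,0.0]],"rot":[[0,0,131],[0,0,131],[0,0,131],[0,0,131],[0,0,131],[0,0,131],[0,0,131],[0,0,131],[0,0,131],[0,0,131],[0,0,131],[0,0,131]],"hand":[0.5,0.5,0.5,0.5,0.5,0.5,0.5,0.5,0.5,0.5,0.5,0.5]}' 40
```

```text
clock: 1.3
position: [0.416, -0.0039, 0.2313]
ee_rot: [0.445, 0.895, -0.0, 0.0]
ft_force: [0.6, 0.4, -0.0]
grip_width: 0.5
```

```bash
python3 -m handwheel '{"delta_pos":[[0.016,0.135,0],[0.016,0.135,0],[0.016,0.135,0],[0.016,0.135,-0.1],[0.016,0.135,-0.1],[0.016,0.135,-0.1],[0.016,0.135,-0.1]],"rot":[[0,0,28],[0,0,28],[0,0,28],[0,0,28],[0,0,28],[0,0,28],[0,0,28]],"hand":[0.5,0.5,0.5,0.5,0.5,0.5,0.5]}'
python3 - <<'E'
from h import *
o=manip.get_obs(); print(np.round(o["position"],4),R.from_quat(o["ee_rot"]).as_euler("zyx",degrees=True),o["joint_pos"].round(2))
p,d,W,c=shot("wrist","w1")
F=[]
for i in range(6): camera("wrist"); F.append(manip.get_obs()["ft_force"])
print(np.mean(F,0),np.std(F,0))
E
```

```text
clock: 2.0
position: [0.4321, 0.1293, 0.1321]
ee_rot: [0.218, 0.976, 0.0, -0.001]
ft_force: [0.1, -0.1, 1.2]
grip_width: 0.502
[0.4321 0.1293 0.1321] [-1.54786474e+02 -9.19773211e-02 -1.79968032e+02] [ 0.43  0.1  -0.85  1.99  0.09  1.09  0.68]
[-0.09458441 -0.12759418  0.05247938] [0.43868107 0.33819935 0.36854224]
```

View pics/w1.png

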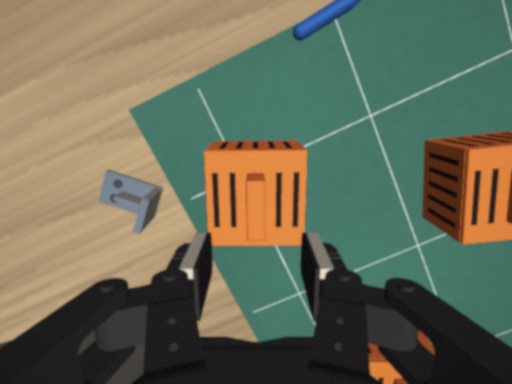

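The wrist view shows the near cartridge's tab at (256,208), centred between the fingers and square to the jaws. I'll go down, grip and lift.

```bash
python3 -m handwheel '{"delta_pos":[[0,0.001,-0.04],[0,0.001,-0.067],[0,0.001,-0.067],[0,0.001,-0.067],[0,0.001,-0.067],[0,0.001,-0.067],[0,0.001,-0.067],[0,0.001,-0.067],[0,0.001,-0.03],[0,0.001,0.0],[0,0.001,0.0]],"rot":[[0,0,0],[0,0,0],[0,0,0],[0,0,0],[0,0,0],[0,0,0],[0,0,0],[0,0,0],[0,0,0],[0,0,0],[0,0,0]],"hand":[0.5,0.5,0.5,0,0,0,0,0,0,0,0]}' 40
python3 - <<'E'
from h import *
o=manip.get_obs(); print(np.round(o["position"],4),o["grip_width"])
p,d,W,c=shot("wrist","w2")
F=[]
for i in range(12): camera("wrist"); F.append(manip.get_obs()["ft_force"])
print(np.mean(F,0),np.std(F,0))
E
```

```text
clock: 3.45
position: [0.4346, 0.131, 0.1351]
ee_rot: [0.218, 0.976, 0.001, 0.003]
ft_force: [0.7, 0.8, -2.0]
grip_width: 0.13
[0.4346 0.131  0.1351] 0.1304679346650181
[-0.03104583  0.01197203 -2.48966961] [0.26508559 0.44925507 0.36114682]
```

View pics/w2.png

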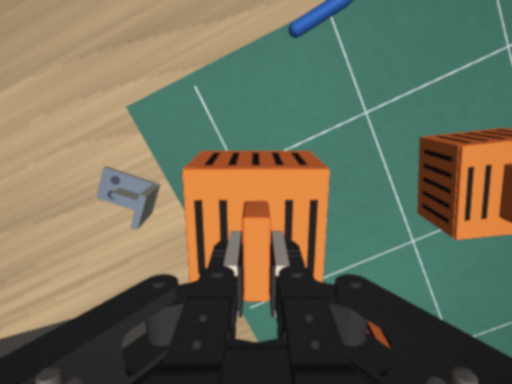

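Run:
```python
from h import *
F=[];T=[]
for i in range(40): camera("wrist"); o=manip.get_obs(); F.append(o["ft_force"]);T.append(o["tau"])
F=np.array(F);print(F.mean(0),F.std(0)/np.sqrt(40),np.median(F[:,2]));print(F[:20,2].mean(),F[20:,2].mean());print(np.mean(T,0),np.std(T,0)); print(o["clock"],o["position"],o["joint_pos"])
```

```text
[ 0.02739036 -0.0287835  -2.10490411] [0.07590265 0.07166269 0.08463649] -2.1213931444810656
-2.191588430833079 -2.018219798978322
[-1.43834519e-03 -3.25115362e+01 -2.82086088e+00 -3.63392187e+01
  1.07841512e-02  1.00710854e-02 -1.12232081e-04] [0.00310162 0.01692586 0.00068856 0.00947592 0.00015974 0.00030239
 0.00025608]
6.1 [0.43237684 0.13016872 0.13133499] [ 0.43870962  0.10593517 -0.85725123  1.9868508   0.09033498  1.08689563
  0.67283066]
```

Averaged over 2.6 s, the load is about 2.1 to 2.2 N against a tare near zero. That matches the dry cartridge: a spent one would read at least 3.2 N. I'll carry it to above the bay.

```bash
python3 -m handwheel '{"delta_pos":[[0.0,0.0,0.045],[0.0,0.0,0.09],[0.075,-0.381,0.09],[0.075,-0.381,0.09],[0.075,-0.381,0.09],[0.075,-0.381,0.09],[0.075,-0.381,0.09],[0.075,-0.381,0.09],[0.075,-0.381,0.09],[0.075,-0.381,0.09],[0.075,-0.381,0.09],[0.075,-0.381,0.09]],"rot":[[0,0,0],[0,0,0],[0,0,-72.8],[0,0,-72.8],[0,0,-72.8],[0,0,-72.8],[0,0,-72.8],[0,0,-72.8],[0,0,-72.8],[0,0,-72.8],[0,0,-72.8],[0,0,-72.8]],"hand":[0,0,0,0,0,0,0,0,0,0,0,0]}' 40
python3 -m handwheel '{"delta_pos":[[0,0,0],[0,0,0]],"rot":[[0,0,0],[0,0,0]],"hand":[0,0]}'
python3 - <<'E'
from h import *
o=manip.get_obs(); print(np.round(o["position"],4),o["ee_rot"].round(4),2*np.degrees(np.arctan2(o["ee_rot"][1],o["ee_rot"][0]))-90,o["joint_pos"].round(2))
for n in("wrist","top","scene"):
    p,d,W,c=shot(n,n+"3"); np.save(f"pics/{n}3.npy",W)
    print(n,np.round(c["eye"],3))
E
```

```text
clock: 7.3
position: [0.5072, -0.2516, 0.2207]
ee_rot: [0.756, 0.655, 0.0, -0.001]
ft_force: [-0.4, 0.5, -2.1]
grip_width: 0.125
clock: 7.5
position: [0.5076, -0.2497, 0.2215]
ee_rot: [0.754, 0.657, 0.0, 0.0]
ft_force: [0.3, 0.4, -2.5]
grip_width: 0.132
[ 0.5076 -0.2497  0.2215] [7.536e-01 6.573e-01 1.000e-04 0.000e+00] -7.8097442404028214 [ 0.77  0.24 -0.46  1.62  0.11  1.31  0.16]
wrist [ 0.516 -0.182  0.363]
top [0.415 0.03  1.213]
scene [0.92  0.418 0.849]
```

View pics/wrist3.png

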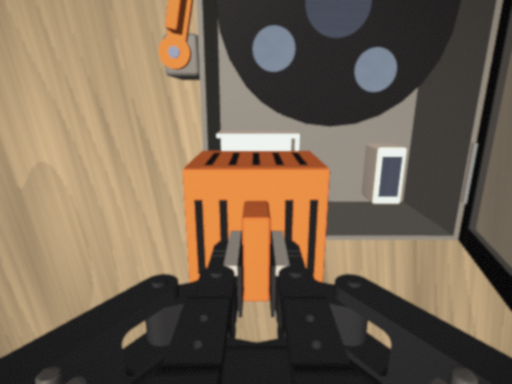

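View pics/scene3.png

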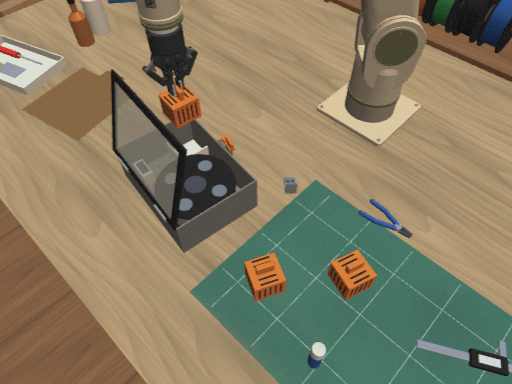

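View pics/top3.png

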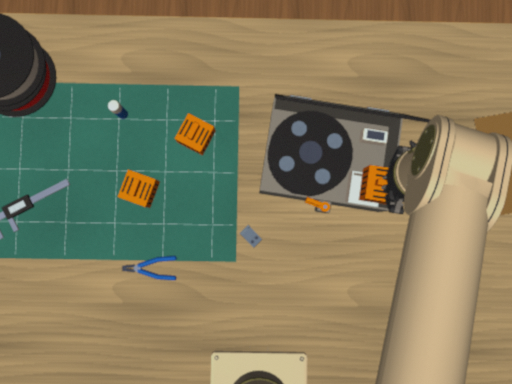

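Run:
```python
from h import *
W=np.load("pics/wrist3.npy"); p=cv2.imread("pics/wrist3.png")[...,::-1]
t0=np.load("case.npy"); 
def loc(P,t):
    c,s=np.cos(t[2]),np.sin(t[2]); r=P[...,:2]-t[:2]; return np.stack([c*r[...,0]+s*r[...,1],-s*r[...,0]+c*r[...,1]],-1)
L=loc(W,t0); Z=W[...,2]
wall=(abs(Z-.105)<.005)
n=wall&(abs(L[...,0]+.108)<.012)&(abs(L[...,1])<.15); print("near wall x:",n.sum(),np.round(np.percentile(L[n][:,0],[2,50,98]),4),"z",np.median(Z[n]).round(4))
if n.sum()>20: print(" slope deg",np.degrees(np.polyfit(L[n][:,1],L[n][:,0],1)[0]))
r=wall&(abs(L[...,1]+.148)<.012)&(abs(L[...,0])<.1); print("right wall y:",r.sum(),np.round(np.percentile(L[r][:,1],[2,50,98]),4) if r.sum() else "")
wh=(p.min(-1)>200)&(abs(Z-.044)<.006)&(L[...,1]<-.04)&(L[...,0]<-.01); l=L[wh]; print("partition left y",len(l),np.round(np.percentile(l,[2,50,98],axis=0),4),np.median(Z[wh]))
o=np.array([.5076,-.2497]); ang=np.radians(-7.8); ty=np.array([np.cos(ang),np.sin(ang)]); tx=np.array([-ty[1],ty[0]])
hsv=cv2.cvtColor(np.ascontiguousarray(p),cv2.COLOR_RGB2HSV); org=(hsv[...,0]<18)&(hsv[...,1]>170)&(W[...,1]<-.15)
top=org&(abs(Z-(.2215-.064+.060))<.004); q=W[top][:,:2]-o; print("box top in tool (x,y)",top.sum(),np.round(np.percentile(q@tx,[1,99]),4),np.round(np.percentile(q@ty,[1,99]),4),"z",np.median(Z[top]))
tab=org&(Z>.236); q=W[tab][:,:2]-o; print("tab",tab.sum(),np.round(np.percentile(q@tx,[1,99]),4),np.round(np.percentile(q@ty,[1,99]),4),"z",np.percentile(Z[tab],[50,95]))
print("hist z orange",np.histogram(Z[org],bins=np.arange(.14,.26,.005)))
# scene camera: case estimate
W=np.load("pics/scene3.npy"); L=loc(W,t0); Z=W[...,2]
wall=(abs(Z-.105)<.005)
n=wall&(abs(L[...,0]+.108)<.012)&(abs(abs(L[...,1])-.09)<.05); print("scene near wall x:",n.sum(),np.round(np.percentile(L[n][:,0],[2,50,98]),4))
r=wall&(abs(L[...,1]-.148)<.012)&(abs(L[...,0])<.1); print("scene left wall y:",r.sum(),np.round(np.percentile(L[r][:,1],[2,50,98]),4))
W=np.load("pics/scene3.npy");p=cv2.imread("pics/scene3.png")[...,::-1];hsv=cv2.cvtColor(np.ascontiguousarray(p),cv2.COLOR_RGB2HSV); v,u=np.indices(Z.shape)
org=(hsv[...,0]<18)&(hsv[...,1]>170)&(abs(u-180)<25)&(abs(v-105)<25); q=W[org]; tp=q[abs(q[:,2]-.218)<.006]
d=tp[:,:2]-o; print("scene box top",len(tp),np.round(np.percentile(d@tx,[2,98]),4),np.round(np.percentile(d@ty,[2,98]),4))
```

```text
near wall x: 1315 [-0.1187 -0.1101 -0.1072] z 0.1044
 slope deg -1.400613864302184
right wall y: 748 [-0.1523 -0.1493 -0.1478]
partition left y 360 [[-0.1047 -0.0802]
 [-0.0582 -0.0692]
 [-0.0261 -0.0672]] 0.04314114784048215
box top in tool (x,y) 8605 [-0.0175  0.0384] [-0.0348  0.0328] z 0.21526301397215547
tab 2478 [-0.015   0.0686] [-0.0067  0.018 ] z [0.24020731 0.2456276 ]
hist z orange (array([   0,    0,    0,    3,   19,   89,  111,  132,  129,  142,  150,
        183,  188,  275, 3071, 5704,   83,  102,  118,  937, 1433,   56,
         13]), array([0.14 , 0.145, 0.15 , 0.155, 0.16 , 0.165, 0.17 , 0.175, 0.18 ,
       0.185, 0.19 , 0.195, 0.2  , 0.205, 0.21 , 0.215, 0.22 , 0.225,
       0.23 , 0.235, 0.24 , 0.245, 0.25 , 0.255]))
scene near wall x: 137 [-0.1097 -0.1065 -0.1038]
scene left wall y: 210 [0.1429 0.1465 0.1488]
scene box top 366 [-0.0275  0.0391] [-0.0307  0.0368]
```

The wrist view shows the box at (256,215) held in front of the case corner, the bay partition at (258,142), and the near wall along column 210. Wrist, scene and top views together put the box centre about 6 mm left (+y) of the bay centre and within 1 mm in x. I'll correct that, go down to just above the rim and check the gaps.

```bash
python3 -m handwheel '{"delta_pos":[[-0.0013,-0.006,0],[-0.0013,-0.006,-0.025],[-0.0013,-0.006,-0.045],[-0.0013,-0.006,-0.045],[-0.0013,-0.006,-0.045]],"rot":[[0,0,0],[0,0,0],[0,0,0],[0,0,0],[0,0,0]],"hand":[0,0,0,0,0]}'
python3 - <<'E'
from h import *
o=manip.get_obs(); print(np.round(o["position"],4),2*np.degrees(np.arctan2(o["ee_rot"][1],o["ee_rot"][0]))-90)
for n in("wrist","scene","top"):
    p,d,W,c=shot(n,n+"4"); np.save(f"pics/{n}4.npy",W)
t0=np.load("case.npy")
def loc(P,t):
    c,s=np.cos(t[2]),np.sin(t[2]); r=P[...,:2]-t[:2]; return np.stack([c*r[...,0]+s*r[...,1],-s*r[...,0]+c*r[...,1]],-1)
print("TCP rel bay",loc(o["position"][None],t0)-[-.067,-.107])
zt=o["position"][2]-.066+.06
for n in("wrist","scene","top"):
    W=np.load(f"pics/{n}4.npy"); p=cv2.imread(f"pics/{n}4.png")[...,::-1]; L=loc(W,t0); Z=W[...,2]
    hsv=cv2.cvtColor(np.ascontiguousarray(p),cv2.COLOR_RGB2HSV); org=(hsv[...,0]<18)&(hsv[...,1]>170)&(W[...,1]<-.19)
    q=L[org&(abs(Z-zt)<.005)]+[.067,.107]
    if len(q)>20: print(n,"box top rel bay: x",np.round(np.percentile(q[:,0],[1,99]),4),"y",np.round(np.percentile(q[:,1],[1,99]),4),len(q), np.median(Z[org&(abs(Z-zt)<.005)]))
    wall=(abs(Z-.105)<.004)
    a=wall&(abs(L[...,0]+.108)<.006)&(L[...,1]>-.14)&(L[...,1]<-.03)
    b=wall&(abs(L[...,1]+.148)<.006)&(L[...,0]<.09)&(L[...,0]>-.09)
    for nm,k,ax in(("near x",a,0),("right y",b,1)):
        if k.sum()>10: print("   ",nm,k.sum(),np.round(np.percentile(L[k][:,ax],[3,50,97]),4))
E
```

```text
clock: 8.15
position: [0.5061, -0.2571, 0.1768]
ee_rot: [0.755, 0.656, 0.0, 0.0]
ft_force: [0.0, -0.6, -1.3]
grip_width: 0.13
[ 0.5061 -0.2571  0.1768] -8.010205053928303
TCP rel bay [[-0.00055366 -0.00597924]]
wrist box top rel bay: x [-0.0354  0.0323] y [-0.0235  0.0325] 8752 0.17058146866264662
    near x 544 [-0.1112 -0.1091 -0.1072]
    right y 1052 [-0.1524 -0.1497 -0.1479]
scene box top rel bay: x [-0.0313  0.0369] y [-0.034   0.0342] 350 0.1710670798946135
    near x 37 [-0.1094 -0.107  -0.1039]
top box top rel bay: x [-0.0342  0.0338] y [-0.0042  0.035 ] 435 0.17286541715341586
    near x 82 [-0.1098 -0.108  -0.1058]
    right y 52 [-0.1506 -0.1473 -0.1458]
```

View pics/wrist4.png

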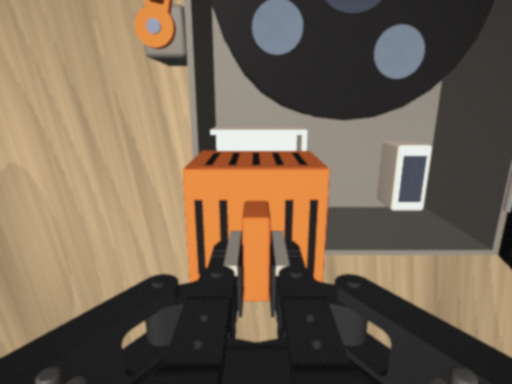

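The relative offsets agree across all three cameras: the box is centred over the bay within 2 mm, and the clearance is 4 mm. I'll lower it in stages and watch the force.

```bash
python3 -m handwheel '{"delta_pos":[[0,0,-0.02],[0,0,-0.04],[0,0,-0.06],[0,0,-0.06],[0,0,-0.06]],"rot":[[0,0,0],[0,0,0],[0,0,0],[0,0,0],[0,0,0]],"hand":[0,0,0,0,0]}'
python3 -m handwheel '{"delta_pos":[[0,0,-0.01],[0,0,-0.02],[0,0,-0.03],[0,0,-0.035],[0,0,-0.038],[0,0,-0.038],[0,0,-0.038]],"rot":[[0,0,0],[0,0,0],[0,0,0],[0,0,0],[0,0,0],[0,0,0],[0,0,0]],"hand":[0,0,0,0,0,0,0]}'
python3 - <<'E'
from h import *
F=[]
for i in range(8): p,d=camera("wrist"); F.append(manip.get_obs()["ft_force"])
print(np.mean(F,0),manip.get_obs()["position"]); cv2.imwrite("pics/wrist5.png",p[...,::-1])
E
```

```text
clock: 8.8
position: [0.5065, -0.2569, 0.1174]
ee_rot: [0.755, 0.656, 0.0, 0.0]
ft_force: [-0.5, -0.4, -1.0]
grip_width: 0.127
clock: 9.5
position: [0.5063, -0.2569, 0.0786]
ee_rot: [0.755, 0.656, 0.0, 0.0]
ft_force: [-0.7, -0.3, -2.9]
grip_width: 0.131
[-0.12976532  0.15013197 -2.02144711] [ 0.50614854 -0.25686005  0.07846486]
```

View pics/wrist5.png

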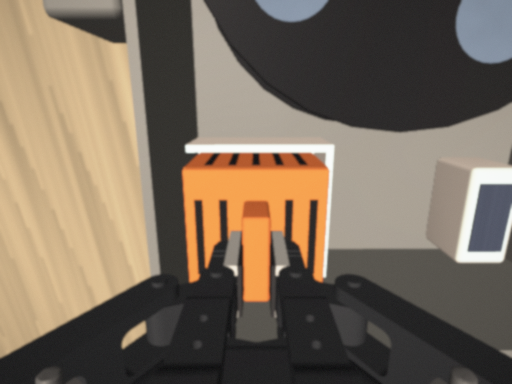

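The wrist view shows the box at (256,215) inside the bay, with the white partitions clear of it at the top (row 145) and right (column 330). The load is still 2.0 N, so nothing is touching. I'll go the last millimetres down slowly.

```bash
python3 -m handwheel '{"delta_pos":[[0,0,-0.002],[0,0,-0.004],[0,0,-0.006],[0,0,-0.006],[0,0,-0.006]],"rot":[[0,0,0],[0,0,0],[0,0,0],[0,0,0],[0,0,0]],"hand":[0,0,0,0,0]}'
python3 - <<'E'
from h import *
F=[]
for i in range(6): p,d=camera("wrist"); F.append(manip.get_obs()["ft_force"])
print(np.mean(F,0),manip.get_obs()["position"])
E
```

```text
clock: 10.4
position: [0.506, -0.2568, 0.0722]
ee_rot: [0.755, 0.656, 0.0, -0.0]
ft_force: [-0.1, -0.1, -2.0]
grip_width: 0.128
[-0.23412965 -0.24369545 -2.35318553] [ 0.50612251 -0.25685346  0.07240389]
```

```bash
python3 -m handwheel '{"delta_pos":[[0,0,-0.001],[0,0,-0.002],[0,0,-0.002],[0,0,-0.002]],"rot":[[0,0,0],[0,0,0],[0,0,0],[0,0,0]],"hand":[0,0,0,0]}'
python3 - <<'E'
from h import *
F=[]
for i in range(6): p,d=camera("wrist"); F.append(manip.get_obs()["ft_force"])
print(np.mean(F,0),manip.get_obs()["position"])
E
```

```text
clock: 11.1
position: [0.506, -0.2568, 0.0702]
ee_rot: [0.755, 0.656, 0.0, -0.0]
ft_force: [0.2, 0.6, -2.2]
grip_width: 0.128
[-0.00681943 -0.2240468  -2.13577109] [ 0.50610427 -0.25682621  0.07034876]
```

```bash
python3 -m handwheel '{"delta_pos":[[0,0,-0.001],[0,0,-0.001],[0,0,-0.001]],"rot":[[0,0,0],[0,0,0],[0,0,0]],"hand":[0,0,0]}'
python3 - <<'E'
from h import *
F=[]
for i in range(6): p,d=camera("wrist"); F.append(manip.get_obs()["ft_force"])
print(np.mean(F,0),manip.get_obs()["position"])
E
```

```text
clock: 11.7
position: [0.5062, -0.2568, 0.0696]
ee_rot: [0.755, 0.656, 0.0, 0.0]
ft_force: [-1.7, 2.0, 2.6]
grip_width: 0.128
[-2.05236614  1.8002037   4.12550265] [ 0.50618015 -0.25681277  0.06959412]
```

It has touched down gently, at about 6 N. I'll open the fingers a little, back straight up and look.

```bash
python3 -m handwheel '{"delta_pos":[[0,0,0],[0,0,0],[0,0,0],[0,0,0],[0,0,0.03],[0,0,0.07],[0,0,0.11],[0,0,0.15],[0,0,0.15]],"rot":[[0,0,0],[0,0,0],[0,0,0],[0,0,0],[0,0,0],[0,0,0],[0,0,0],[0,0,0],[0,0,0]],"hand":[0.35,0.35,0.35,0.35,0.35,0.35,0.35,0.35,0.35]}'
python3 - <<'E'
from h import *
o=manip.get_obs(); print(o["ft_force"],o["position"])
t0=np.load("case.npy")
def loc(P,t):
    c,s=np.cos(t[2]),np.sin(t[2]); r=P[...,:2]-t[:2]; return np.stack([c*r[...,0]+s*r[...,1],-s*r[...,0]+c*r[...,1]],-1)
for n in("wrist","scene"):
    p,d,W,c=shot(n,n+"6"); L=loc(W,t0)+[.067,.107]; Z=W[...,2]
    hsv=cv2.cvtColor(p,cv2.COLOR_RGB2HSV); org=(hsv[...,0]<18)&(hsv[...,1]>170)&(np.abs(L).max(-1)<.06)
    for lo,hi in((.055,.075),(.082,.1)):
        k=org&(Z>lo)&(Z<hi); q=L[k]
        if len(q)>20: print(n,lo,len(q),"x",np.round(np.percentile(q[:,0],[1,99]),4),"y",np.round(np.percentile(q[:,1],[1,99]),4),"z",np.median(Z[k]).round(4))
        if len(q)>200 and lo<.06:
            A=np.c_[q,np.ones(len(q))]; co=np.linalg.lstsq(A,Z[k],rcond=None)[0]; print("  tilt",co[:2])
E
```

```text
clock: 12.9
position: [0.5086, -0.2577, 0.2253]
ee_rot: [0.755, 0.656, 0.002, 0.004]
ft_force: [0.9, -0.9, -0.6]
grip_width: 0.352
[ 0.94860812 -0.88607061 -0.57050137] [ 0.50857969 -0.25769627  0.22525734]
wrist 0.055 3869 x [-0.0355  0.0317] y [-0.0361  0.0329] z 0.0632
  tilt [ 0.00044614 -0.00303748]
wrist 0.082 576 x [-0.0068  0.0041] y [-0.0213  0.018 ] z 0.0882
scene 0.055 295 x [-0.0319  0.0203] y [-0.0354  0.0349] z 0.0631
  tilt [ 0.01903462 -0.02303923]
scene 0.082 60 x [-0.0041  0.007 ] y [-0.0213  0.0185] z 0.0873
```

View pics/wrist6.png

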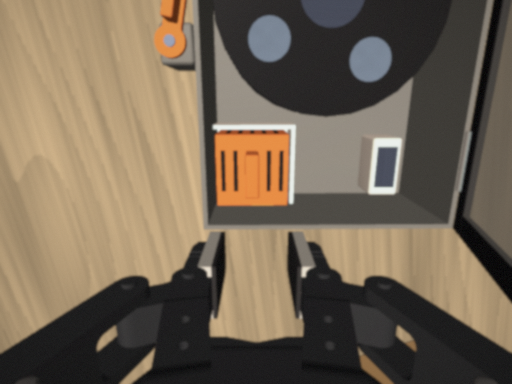

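The wrist view shows the cartridge released and square in the bay at (252,167), with even gaps to the partitions. Its top is level at z = 0.063, against the 0.065 expected. Next I'll shut the lid: fingers closed, over the top edge (z about 0.32) to the outer face behind it, then bring it down along its arc.

```bash
python3 -m handwheel '{"delta_pos":[[0,0,0.05],[0,0,0.1],[0,0,0.15],[0,0,0.165],[0.168,0.04,0.165],[0.168,0.04,0.165],[0.168,0.04,0.165],[0.168,0.04,0.165],[0.168,0.04,0.165],[0.168,0.04,0.165]],"rot":[[0,0,0],[0,0,0],[0,0,0],[0,0,0],[0,0,0],[0,0,0],[0,0,0],[0,0,0],[0,0,0],[0,0,0]],"hand":[0,0,0,0,0,0,0,0,0,0]}'
python3 - <<'E'
from h import *
o=manip.get_obs(); print(o["ft_force"].round(2),o["position"].round(4),o["joint_pos"].round(2))
p,d,W,c=shot("wrist","wrist7");np.save("pics/wrist7.npy",W)
t0=np.load("case.npy")
c,s=np.cos(t0[2]),np.sin(t0[2]); r=W[...,:2]-t0[:2]; L=np.stack([c*r[...,0]+s*r[...,1],-s*r[...,0]+c*r[...,1]],-1)
for (u,v) in ((60,60),(60,120),(100,60),(100,120),(140,100),(180,100)): print((u,v),L[v,u].round(3),W[v,u,2].round(3))
p,d,W,c=shot("scene","scene7")
E
```

```text
clock: 14.0
position: [0.6743, -0.2165, 0.382]
ee_rot: [0.755, 0.656, -0.001, -0.001]
ft_force: [-0.8, -0.7, 0.5]
grip_width: 0.003
[-0.85 -0.73  0.46] [ 0.6743 -0.2165  0.382 ] [ 0.49  0.56 -0.48  0.87  0.25  1.76 -0.01]
(60, 60) [-0.209  0.081] -0.002
(60, 120) [-0.224 -0.009] -0.002
(100, 60) [-0.107  0.07 ] 0.087
(100, 120) [-0.109 -0.003] 0.104
(140, 100) [-0.067  0.022] 0.071
(180, 100) [-0.012  0.022] 0.071
```

View pics/wrist7.png

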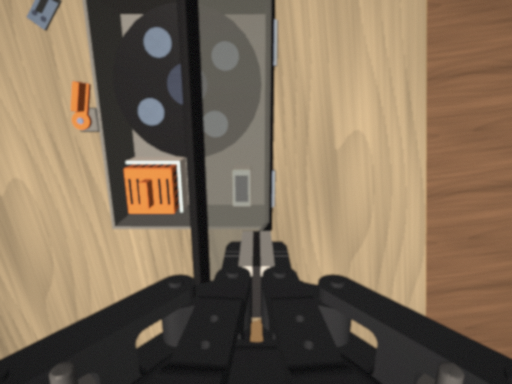

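View pics/scene7.png

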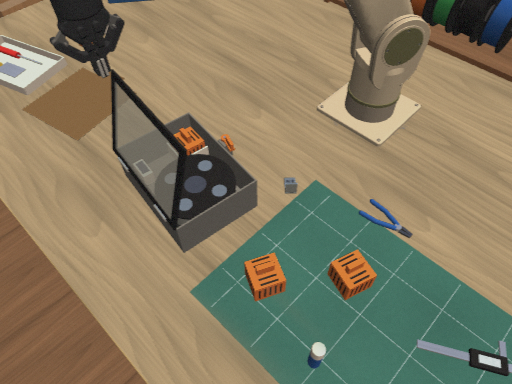

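The wrist view shows the closed fingertips at (256,240), clear behind the lid's top edge (column 195). I'll work out the arc.

Run:
```python
import numpy as np
t0=np.load("case.npy"); c,s=np.cos(t0[2]),np.sin(t0[2])
P=np.array([.6743,-.2165,.382]); r=P[:2]-t0[:2]; x0=c*r[0]+s*r[1]
for th in (1.29,1.25,1.15,1.0,.85,.7,.55,.4,.3,.2,.1,.05,0.0,-.03):
    x=.11-.205*np.cos(th)+.006*np.sin(th)+.014; z=.105+.205*np.sin(th)+.006*np.cos(th)
    print(th,np.round([c*(x-x0),s*(x-x0),z-P[2]],3))
```

```text
1.29 [-0.02   0.003 -0.078]
1.25 [-0.028  0.004 -0.081]
1.15 [-0.047  0.007 -0.087]
1.0 [-0.074  0.01  -0.101]
0.85 [-0.099  0.014 -0.119]
0.7 [-0.121  0.017 -0.14 ]
0.55 [-0.14   0.02  -0.165]
0.4 [-0.154  0.022 -0.192]
0.3 [-0.162  0.023 -0.211]
0.2 [-0.167  0.024 -0.23 ]
0.1 [-0.171  0.024 -0.251]
0.05 [-0.172  0.024 -0.261]
0.0 [-0.173  0.024 -0.271]
-0.03 [-0.173  0.024 -0.277]
```

```bash
python3 -m handwheel '{"delta_pos":[[0,0,-0.04],[0,0,-0.078],[0,0,-0.078],[-0.01,0.001,-0.078],[-0.02,0.003,-0.078],[-0.028,0.004,-0.081],[-0.038,0.005,-0.084],[-0.047,0.007,-0.087],[-0.060,0.009,-0.094],[-0.074,0.010,-0.101],[-0.074,0.010,-0.101]],"rot":[[0,0,0],[0,0,0],[0,0,0],[0,0,0],[0,0,0],[0,0,0],[0,0,0],[0,0,0],[0,0,0],[0,0,0],[0,0,0]],"hand":[0,0,0,0,0,0,0,0,0,0,0]}'
python3 - <<'E'
from h import *
o=manip.get_obs(); print(o["ft_force"].round(2),o["torque"].round(2),o["position"].round(4))
p,d,W,c=shot("scene","scene8")
E
```

```text
clock: 15.2
position: [0.599, -0.2078, 0.2858]
ee_rot: [0.755, 0.655, -0.0, 0.001]
ft_force: [0.4, -1.5, 0.5]
grip_width: -0.002
[ 0.4  -1.47  0.52] [-0.02  0.03  0.01] [ 0.599  -0.2078  0.2858]
```

View pics/scene8.png

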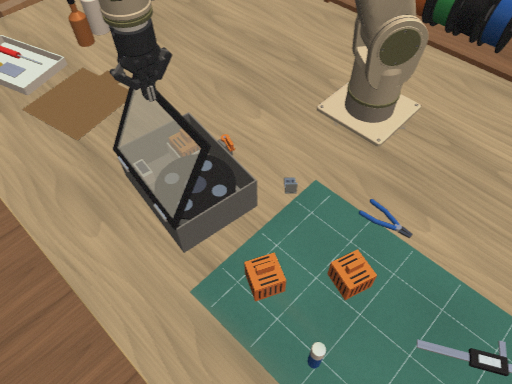

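The lid is following: its edge is now lower, at about (150,95), with the fingertips on its outer face. I'll carry on along the arc.

```bash
python3 -m handwheel '{"delta_pos":[[-0.013,0.002,-0.009],[-0.025,0.004,-0.018],[-0.036,0.006,-0.028],[-0.047,0.007,-0.039],[-0.057,0.009,-0.051],[-0.066,0.010,-0.064],[-0.073,0.011,-0.077],[-0.080,0.012,-0.091],[-0.080,0.012,-0.091]],"rot":[[0,0,0],[0,0,0],[0,0,0],[0,0,0],[0,0,0],[0,0,0],[0,0,0],[0,0,0],[0,0,0]],"hand":[0,0,0,0,0,0,0,0,0]}'
python3 - <<'E'
from h import *
o=manip.get_obs(); print(o["ft_force"].round(2),o["torque"].round(2),o["position"].round(4))
p,d,W,c=shot("scene","scene9")
E
```

```text
clock: 16.15
position: [0.5197, -0.1951, 0.1923]
ee_rot: [0.755, 0.656, -0.0, -0.0]
ft_force: [-0.3, 1.2, 0.0]
grip_width: -0.0
[-0.26  1.21  0.02] [-0.   -0.    0.02] [ 0.5197 -0.1951  0.1923]
```

View pics/scene9.png

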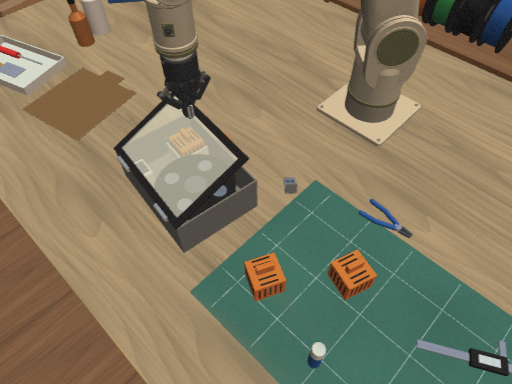

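The lid is at about 0.4 rad. Before the last stretch I'll check from the earlier wrist picture that the turnbutton's wing is clear of the lid's edge.

Run:
```python
from h import *
t0=np.load("case.npy")
W=np.load("pics/wrist7.npy"); p=cv2.imread("pics/wrist7.png")[...,::-1]
c,s=np.cos(t0[2]),np.sin(t0[2]); r=W[...,:2]-t0[:2]; L=np.stack([c*r[...,0]+s*r[...,1],-s*r[...,0]+c*r[...,1],W[...,2]],-1)
hsv=cv2.cvtColor(np.ascontiguousarray(p),cv2.COLOR_RGB2HSV); v,u=np.indices(hsv.shape[:2])
m=(hsv[...,0]<18)&(hsv[...,1]>170)&(abs(u-82)<20)&(abs(v-105)<30)
q=L[m]; print(len(q)); 
for lo,hi in((.105,.125),(.128,.145)):
    k=(q[:,2]>lo)&(q[:,2]<hi); print(lo,k.sum(),np.round(np.percentile(q[k],[2,50,98],axis=0),4),cv2.minAreaRect((q[k,:2]*1000).astype(np.float32)))
w=(abs(L[...,2]-.105)<.004)&(abs(L[...,0]+.108)<.01)&(L[...,1]<-.03)&(L[...,1]>-.14); print("near wall x",np.percentile(L[w][:,0],[3,50,97]))
cv2.imwrite("pics/btn.png",cv2.resize(p[60:150,50:150][...,::-1],None,fx=6,fy=6,interpolation=cv2.INTER_CUBIC))
```

```text
574
0.105 293 [[-0.1342 -0.011   0.1165]
 [-0.1179  0.0094  0.1184]
 [-0.112   0.0385  0.1244]] ((-117.04058837890625, 12.255477905273438), (52.58974838256836, 20.184619903564453), 62.95392990112305)
0.128 241 [[-0.1243  0.0098  0.1288]
 [-0.118   0.0257  0.1345]
 [-0.1134  0.04    0.1364]] ((-119.11219787597656, 24.80107307434082), (32.38705062866211, 7.927438735961914), 77.6746597290039)
near wall x [-0.11069029 -0.1081215  -0.10631268]
```

View pics/btn.png

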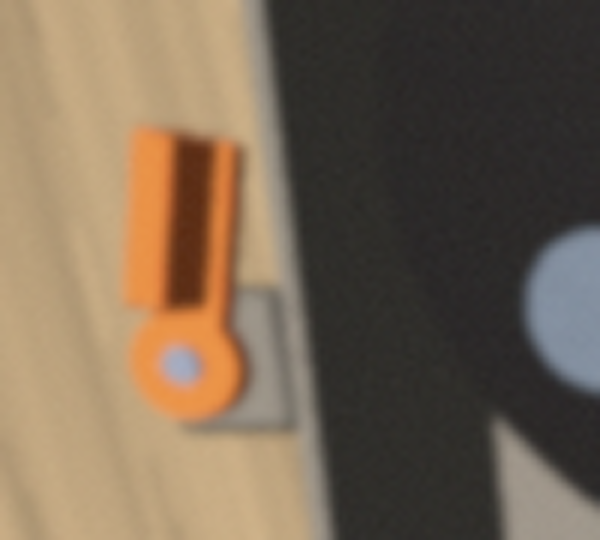

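The wing's inner edge is about at x = −0.11 in the case frame, level with the lid's edge, so the clearance is slim. I'll lower slowly and watch the force.

```bash
python3 -m handwheel '{"delta_pos":[[-0.004,0.001,-0.009],[-0.008,0.001,-0.019],[-0.011,0.002,-0.028],[-0.013,0.002,-0.038],[-0.015,0.002,-0.049],[-0.017,0.002,-0.059],[-0.017,0.002,-0.059]],"rot":[[0,0,0],[0,0,0],[0,0,0],[0,0,0],[0,0,0],[0,0,0],[0,0,0]],"hand":[0,0,0,0,0,0,0]}'
python3 - <<'E'
from h import *
o=manip.get_obs(); print(o["ft_force"].round(2),o["torque"].round(2),o["position"].round(4))
p,d,W,c=shot("scene","scene10"); p,d,W,c=shot("wrist","wrist10")
t0=np.load("case.npy"); c,s=np.cos(t0[2]),np.sin(t0[2]); r=W[...,:2]-t0[:2]; L=np.stack([c*r[...,0]+s*r[...,1],-s*r[...,0]+c*r[...,1],W[...,2]],-1)
dark=(p.max(-1)<50)&(L[...,0]>-.12)&(L[...,0]<.1)&(abs(L[...,1])<.15)&(L[...,1]>-.02)&(L[...,2]>.1)&(L[...,2]<.2); q=L[dark]; print(len(q)); a=np.arctan2(q[:,2]-.111,.11-q[:,0]); print("lid ang",np.median(a[q[:,0]<0]))
E
```

```text
clock: 16.9
position: [0.5019, -0.1926, 0.1316]
ee_rot: [0.755, 0.656, -0.001, -0.001]
ft_force: [0.0, -0.3, -0.1]
grip_width: 0.004
[ 0.04 -0.33 -0.12] [ 0.02 -0.   -0.02] [ 0.5019 -0.1926  0.1316]
7484
lid ang 0.09926635745773135
```

View pics/wrist10.png

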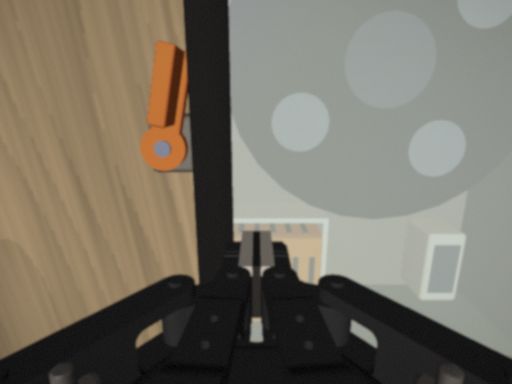

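```bash
python3 -m handwheel '{"delta_pos":[[0,0,-0.005],[-0.001,0,-0.010],[-0.001,0,-0.014],[-0.002,0,-0.018],[-0.002,0,-0.020],[-0.002,0,-0.021],[-0.002,0,-0.021]],"rot":[[0,0,0],[0,0,0],[0,0,0],[0,0,0],[0,0,0],[0,0,0],[0,0,0]],"hand":[0,0,0,0,0,0,0]}'
python3 - <<'E'
from h import *
o=manip.get_obs(); print(o["ft_force"].round(2),o["torque"].round(2),o["position"].round(4))
p,d,W,c=shot("wrist","wrist11")
t0=np.load("case.npy"); c,s=np.cos(t0[2]),np.sin(t0[2]); r=W[...,:2]-t0[:2]; L=np.stack([c*r[...,0]+s*r[...,1],-s*r[...,0]+c*r[...,1],W[...,2]],-1)
dark=(p.max(-1)<50)&(L[...,0]>-.12)&(L[...,0]<.1)&(abs(L[...,1])<.15)&(L[...,1]>-.02)&(L[...,2]>.1)&(L[...,2]<.2); q=L[dark]; print(len(q)); a=np.arctan2(q[:,2]-.111,.11-q[:,0]); print("lid ang",np.median(a[q[:,0]<0]),np.median(q[q[:,0]<0][:,2]))
E
```

```text
clock: 17.7
position: [0.501, -0.1928, 0.1122]
ee_rot: [0.755, 0.656, -0.0, -0.0]
ft_force: [-0.8, 0.3, -0.2]
grip_width: -0.0
[-0.82  0.33 -0.16] [-0.04  0.02 -0.02] [ 0.501  -0.1928  0.1122]
7463
lid ang 0.0054921359680597595 0.1121669247959739
```

View pics/wrist11.png

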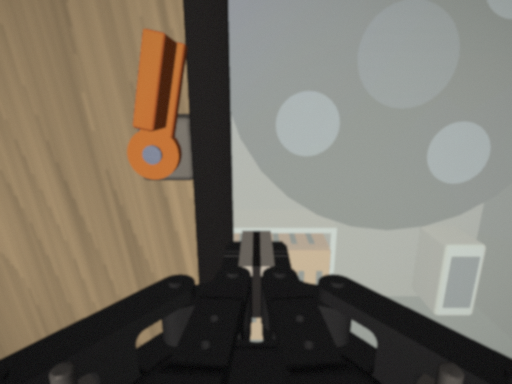

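The lid is at about 0.005 rad, and the wing at (160,80) is just clear of its edge. I'll press gently to confirm it is seated.

```bash
python3 -m handwheel '{"delta_pos":[[0,0,-0.001],[0,0,-0.002],[0,0,-0.002],[0,0,-0.002]],"rot":[[0,0,0],[0,0,0],[0,0,0],[0,0,0]],"hand":[0,0,0,0]}'
```

```text
clock: 18.15
position: [0.5011, -0.1928, 0.1103]
ee_rot: [0.755, 0.656, 0.0, 0.0]
ft_force: [-0.1, 0.0, -0.9]
grip_width: -0.0
```

```bash
python3 -m handwheel '{"delta_pos":[[0,0,-0.001],[0,0,-0.002],[0,0,-0.002],[0,0,-0.002]],"rot":[[0,0,0],[0,0,0],[0,0,0],[0,0,0]],"hand":[0,0,0,0]}'
python3 - <<'E'
from h import *
F=[]
for i in range(4): p,d=camera("wrist"); o=manip.get_obs(); F.append(o["ft_force"])
print(np.mean(F,0),o["position"])
E
```

```text
clock: 18.55
position: [0.5013, -0.1929, 0.1099]
ee_rot: [0.755, 0.656, -0.0, 0.0]
ft_force: [-8.2, 2.2, 17.7]
grip_width: 0.0
[-7.56481915  2.52590427 17.19362284] [ 0.50124824 -0.19289473  0.10993267]
```

17 N at z = 0.110 means the lid is seated on the case. I'll back off and work out the turnbutton sweep.

```bash
python3 -m handwheel '{"delta_pos":[[0,0,0.03],[0,0,0.07],[0,0,0.09],[0,0,0.09],[0,0,0.09]],"rot":[[0,0,0],[0,0,0],[0,0,0],[0,0,0],[0,0,0]],"hand":[0,0,0,0,0]}'
python3 - <<'E'
from h import *
o=manip.get_obs(); P=o["position"]; print(P.round(4))
t0=np.load("case.npy"); c,s=np.cos(t0[2]),np.sin(t0[2]); M=np.array([[c,-s],[s,c]])
def loc(W): r=W[...,:2]-t0[:2]; return np.stack([c*r[...,0]+s*r[...,1],-s*r[...,0]+c*r[...,1],W[...,2]],-1)
for n in("wrist","top","scene"):
    p,d,W,cc=shot(n,n+"12"); L=loc(W)
    hsv=cv2.cvtColor(p,cv2.COLOR_RGB2HSV)
    m=(hsv[...,0]<18)&(hsv[...,1]>170)&(L[...,0]<-.1)&(L[...,0]>-.15)&(abs(L[...,1]-.02)<.05)
    k=m&(L[...,2]>.13); q=L[k]
    if len(q)>10: print(n,"fin",len(q),q.mean(0).round(4),cv2.minAreaRect((q[:,:2]*1000).astype(np.float32)))
    # grey pivot cap? lid
    dk=(p.max(-1)<50)&(abs(L[...,0])<.1)&(abs(L[...,1])<.145)&(L[...,2]>.1)&(L[...,2]<.2); q=L[dk&(L[...,0]<0)]; 
    if len(q)>10: print(n,"lid ang",np.median((q[:,2]-.111)/(.11-q[:,0])).round(4),len(q))
piv=np.array([-.125,-.001])
for f in (-99,.2,.4,.6,.8,1.0,1.2,1.4,1.57,1.65):
    ex=.015 if f==-99 else 0; f=.2 if f==-99 else f
    u=np.array([np.sin(f),np.cos(f)]); nn=np.array([np.cos(f),-np.sin(f)])
    q=piv+.033*u-(.004+.008+ex)*nn; w=t0[:2]+M@q; print(f,q.round(4),w.round(4),"delta",(w-P[:2]).round(3))
E
```

```text
clock: 19.25
position: [0.501, -0.1929, 0.1982]
ee_rot: [0.755, 0.656, 0.0, 0.0]
ft_force: [-0.0, -1.1, -0.5]
grip_width: 0.002
[ 0.501  -0.1929  0.1982]
wrist fin 747 [-0.1197  0.0254  0.1349] ((-120.0147705078125, 25.16043472290039), (32.8319206237793, 7.736656665802002), 77.56685638427734)
wrist lid ang -0.0038 1835
top fin 57 [-0.1191  0.0286  0.1371] ((-118.72100067138672, 28.34640121459961), (33.36536407470703, 8.094441413879395), 78.08099365234375)
top lid ang 0.005 391
scene fin 35 [-0.1162  0.0276  0.1343] ((-116.66145324707031, 27.331096649169922), (32.459556579589844, 6.122766971588135), 76.966552734375)
scene lid ang -0.0031 563
0.2 [-0.1449  0.0367] [ 0.4503 -0.0981] delta [-0.051  0.095]
0.2 [-0.1302  0.0337] [ 0.4644 -0.1031] delta [-0.037  0.09 ]
0.4 [-0.1232  0.0341] [ 0.4714 -0.1037] delta [-0.03   0.089]
0.6 [-0.1163  0.033 ] [ 0.4781 -0.1057] delta [-0.023  0.087]
0.8 [-0.1097  0.0306] [ 0.4843 -0.109 ] delta [-0.017  0.084]
1.0 [-0.1037  0.0269] [ 0.4897 -0.1135] delta [-0.011  0.079]
1.2 [-0.0986  0.0221] [ 0.4941 -0.119 ] delta [-0.007  0.074]
1.4 [-0.0945  0.0164] [ 0.4974 -0.1252] delta [-0.004  0.068]
1.57 [-0.092  0.011] [ 0.4991 -0.1309] delta [-0.002  0.062]
1.65 [-0.0912  0.0084] [ 0.4996 -0.1337] delta [-0.001  0.059]
```

View pics/wrist12.png

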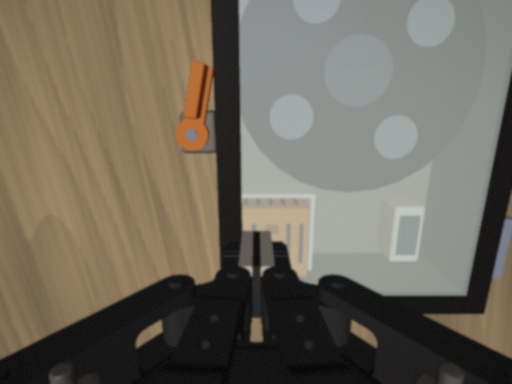

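All three cameras put the lid at 0 ± 0.005 rad. The wing lies along column 200, with its pivot at (192,133) and an angle of about 0.21 rad. I'll place the fingertips on the near side of the fin, just above the wing, and sweep.

```bash
python3 -m handwheel '{"delta_pos":[[-0.025,0.047,0],[-0.051,0.095,0],[-0.051,0.095,0],[-0.051,0.095,-0.04],[-0.051,0.095,-0.076],[-0.051,0.095,-0.076],[-0.051,0.095,-0.076]],"rot":[[0,0,0],[0,0,0],[0,0,0],[0,0,0],[0,0,0],[0,0,0],[0,0,0]],"hand":[0,0,0,0,0,0,0]}'
python3 - <<'E'
from h import *
o=manip.get_obs(); print(o["position"].round(4),o["ft_force"].round(2))
shot("wrist","wrist13")
E
```

```text
clock: 20.1
position: [0.4498, -0.0977, 0.1225]
ee_rot: [0.755, 0.656, -0.0, -0.001]
ft_force: [1.0, 0.9, 1.4]
grip_width: -0.001
[ 0.4498 -0.0977  0.1225] [0.97 0.94 1.37]
```

View pics/wrist13.png

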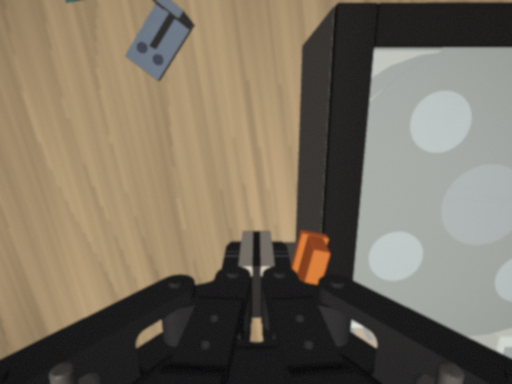

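The fingertips at (256,250) are left of the fin at (312,257) and level with it. The sweep follows.

```bash
python3 -m handwheel '{"delta_pos":[[0.008,-0.003,0],[0.014,-0.005,0],[0.021,-0.006,0],[0.028,-0.008,0],[0.034,-0.011,0],[0.040,-0.016,0],[0.044,-0.021,0],[0.047,-0.027,0],[0.047,-0.027,0],[0.047,-0.027,0]],"rot":[[0,0,0],[0,0,0],[0,0,0],[0,0,0],[0,0,0],[0,0,0],[0,0,0],[0,0,0],[0,0,0],[0,0,0]],"hand":[0,0,0,0,0,0,0,0,0,0]}'
python3 - <<'E'
from h import *
F=[]
for i in range(3): camera("wrist"); o=manip.get_obs(); F.append(o["ft_force"])
print(o["position"].round(4),np.mean(F,0).round(2)); t0=np.load("case.npy"); c,s=np.cos(t0[2]),np.sin(t0[2])
def loc(W): r=W[...,:2]-t0[:2]; return np.stack([c*r[...,0]+s*r[...,1],-s*r[...,0]+c*r[...,1],W[...,2]],-1)
for n in("wrist","top","scene"):
    p,d,W,cc=shot(n,n+"14"); L=loc(W)
    hsv=cv2.cvtColor(p,cv2.COLOR_RGB2HSV)
    m=(hsv[...,0]<18)&(hsv[...,1]>170)&(L[...,0]<-.06)&(L[...,0]>-.15)&(abs(L[...,1]-.02)<.05)
    k=m&(L[...,2]>.13)&(L[...,2]<.145); q=L[k]
    if len(q)>10: print(n,"fin",len(q),q.mean(0).round(4),cv2.minAreaRect((q[:,:2]*1000).astype(np.float32)))
E
```

```text
clock: 21.15
position: [0.4972, -0.1252, 0.1224]
ee_rot: [0.755, 0.656, 0.0, 0.0]
ft_force: [-0.2, -0.1, -0.7]
grip_width: 0.0
[ 0.4971 -0.1248  0.1225] [-0.01 -0.01 -0.09]
```

View pics/wrist14.png

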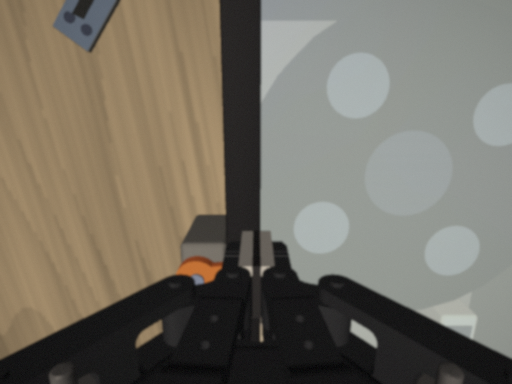

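The pivot disc is at (198,272) and the wing now points over the lid under the gripper. I'll push on towards the stop in small steps.

```bash
python3 -m handwheel '{"delta_pos":[[0,-0.002,0],[0,-0.004,0],[0,-0.004,0],[0,-0.004,0]],"rot":[[0,0,0],[0,0,0],[0,0,0],[0,0,0]],"hand":[0,0,0,0]}'
python3 -m handwheel '{"delta_pos":[[0,-0.001,0],[0,-0.002,0],[0,-0.002,0],[0,-0.002,0]],"rot":[[0,0,0],[0,0,0],[0,0,0],[0,0,0]],"hand":[0,0,0,0]}'
```

```text
clock: 21.85
position: [0.497, -0.1291, 0.1223]
ee_rot: [0.755, 0.656, -0.0, 0.0]
ft_force: [-0.8, 0.0, 0.1]
grip_width: 0.005
clock: 22.25
position: [0.497, -0.1296, 0.1223]
ee_rot: [0.754, 0.656, 0.0, -0.001]
ft_force: [-0.9, 4.4, 0.7]
grip_width: -0.006
```

```bash
python3 -m handwheel '{"delta_pos":[[0,-0.001,0],[0,-0.001,0],[0,-0.001,0]],"rot":[[0,0,0],[0,0,0],[0,0,0]],"hand":[0,0,0]}'
python3 -m handwheel '{"delta_pos":[[0.002,0.015,0],[0.002,0.015,0],[0.002,0.015,0.05],[0.002,0.015,0.1],[0.002,0.015,0.15],[-0.03,-0.035,0.15],[-0.05,-0.06,0.15],[-0.05,-0.06,0.15],[-0.05,-0.06,0.15]],"rot":[[0,0,0],[0,0,0],[0,0,0],[0,0,0],[0,0,0],[0,0,0],[0,0,0],[0,0,0],[0,0,0]],"hand":[0,0,0,0,0,0,0,0,0]}'
python3 - <<'E'
from h import *
t0=np.load("case.npy"); c,s=np.cos(t0[2]),np.sin(t0[2])
def loc(W): r=W[...,:2]-t0[:2]; return np.stack([c*r[...,0]+s*r[...,1],-s*r[...,0]+c*r[...,1],W[...,2]],-1)
for n in("wrist","top","scene"):
    p,d,W,cc=shot(n,n+"15"); L=loc(W)
    hsv=cv2.cvtColor(p,cv2.COLOR_RGB2HSV)
    m=(hsv[...,0]<18)&(hsv[...,1]>170)&(L[...,0]<-.06)&(L[...,0]>-.15)&(abs(L[...,1]-.02)<.05)
    k=m&(L[...,2]>.13)&(L[...,2]<.145); q=L[k]
    if len(q)>10: print(n,"fin",len(q),q.mean(0).round(4),cv2.minAreaRect((q[:,:2]*1000).astype(np.float32)))
    dk=(p.max(-1)<50)&(abs(L[...,0])<.1)&(abs(L[...,1])<.145)&(L[...,2]>.1)&(L[...,2]<.2); q=L[dk&(L[...,0]<0)]
    if len(q)>10: print(n,"lid ang",np.median((q[:,2]-.111)/(.11-q[:,0])).round(4),len(q))
print(manip.get_obs()["position"],manip.get_obs()["clock"])
E
```

```text
clock: 22.55
position: [0.4971, -0.1297, 0.1223]
ee_rot: [0.754, 0.657, 0.001, -0.001]
ft_force: [-1.7, 7.9, 1.8]
grip_width: 0.001
clock: 23.45
position: [0.4464, -0.1933, 0.2725]
ee_rot: [0.756, 0.655, -0.0, 0.0]
ft_force: [0.2, 0.5, 0.3]
grip_width: 0.0
wrist fin 370 [-0.0987 -0.0024  0.1351] ((-98.301025390625, -2.4614505767822266), (7.624239444732666, 31.815275192260742), 89.78365325927734)
wrist lid ang -0.0044 1932
top fin 53 [-9.830e-02  1.000e-04  1.364e-01] ((-97.74974060058594, -0.17396116256713867), (29.617252349853516, 8.194389343261719), 0.189083993434906)
top lid ang 0.0048 416
scene fin 44 [-0.0936 -0.0008  0.1344] ((-94.12431335449219, -0.8591880798339844), (9.991145133972168, 34.418907165527344), 89.6820297241211)
scene lid ang -0.0037 521
[ 0.44755082 -0.19111146  0.27229863] 23.6
```

View pics/wrist15.png

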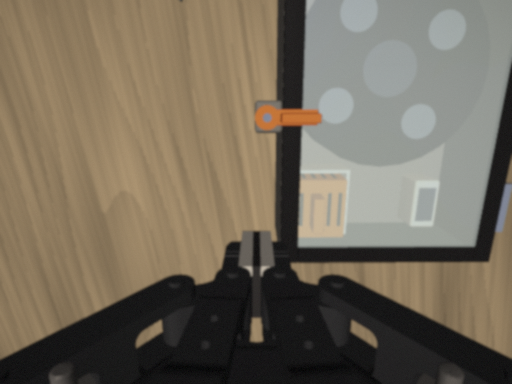

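View pics/scene15.png

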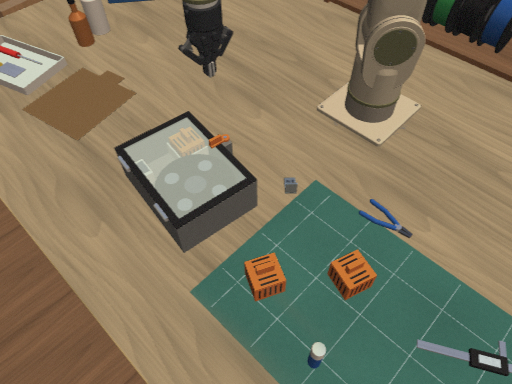

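The fin is square across the lid's edge (within 0.3° in all three cameras) and the lid is shut. The cartridge shows through the lid at (323,205), upright in its bay. The other two cartridges, cutters, glue stick and bracket are where they were, and the gripper is clear of everything.

Run:
```python
from workcell import manip
print(manip.get_obs()["clock"],manip.get_obs()["joint_velocities"].round(3)); print(manip.hand_in())
```

```text
23.6 [-0.007  0.004 -0.002 -0.001  0.001  0.     0.001]
the job is handed in; nothing more can be done
None
```

The dry cartridge is in the bay, the lid is shut and the turnbutton is across the lid's edge. I handed the job in at 23.6 s; the hand-in reported no verdict.

**Weighing:** I weighed only the cartridge nearest the robot. A 2 s average gave 2.10 ± 0.08 N against a near-zero tare. That fits the dry one (2.16–2.26 N) and rules out a spent one (at least 3.24 N). A shorter first average, taken just after lifting, read 2.49 N, which was less clear. The other two were never touched or weighed.

**Cartridge in the bay:** It went in freely and touched down at about 6 N. After release it stood level and within about 2 mm of the bay's centre. Its top read about 2 mm low, but the wrist camera was also reading low elsewhere.

**Lid and turnbutton:**
- **Lid:** I pressed it onto its seat at about 17 N, and all three cameras then read 0 ± 0.005 rad.
- **Turnbutton:** I pushed it against its stop at about 8 N, and the fin then measured within 0.3° of square in all three cameras.

**Other items:** In the last scene picture the spent cartridges, cutters, glue stick and bracket look unmoved, and the gripper is clear. I checked these by eye rather than measuring them again.

**Disagreements:** The cameras differed by 1–5 mm in absolute position, so for the bay I relied on the cartridge's position relative to the case walls in each view.

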